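Check in returned audio-book players

TASK

First use the scraper block to sweep all the broken chips off the check-in board, over its open edge into the waste trough (they are sharp: never touch them with the fingers), and stand the scraper upright back in its rest. Then pick up each returned audio-book player lying on the desk at the left, tilt it well down to one end and to the other to feel whether its battery pack slides loose inside, and lay the sound players flat on the cleared board and the rattling ones flat on the floor of the steel repair tray, none on top of another. Leave the mug, stapler and books alone.

Things in the scene. Friction and masses are not known exactly. Their poses are not given: they have to be found in the camera images.
- board: Fixed white check-in board, 200 (x) x 310 (y) x 30 mm high; origin under its centre on the desk, top face 30 mm above it. Low wooden lips, 8 mm wide and 8 mm above the top face, close its +x, -x and +y sides (inner faces at x = +-100 mm, y = +155 mm); its -y side is open, edge at y = -155 mm.
- trough: Fixed open grey waste trough, 216 (x) x 70 (y) x 24 mm high, walls 4 mm, right along the board's open -y edge and 6 mm lower than the board's top; origin under its centre, axes parallel to the board's.
- tray: Fixed open dark steel repair tray, 346 (x) x 190 (y) x 25 mm high outside, walls and floor 5 mm; origin under its centre.
- rest: Fixed shallow open dark wooden rest of the scraper, 66 (x) x 170 (y) x 12 mm high outside, walls and floor 4 mm; origin under its centre.
- scraper: Scraper block standing upright in the rest: light wooden block 24 mm thick (x), 140 mm long (y), from 10 to 55 mm above its origin, with a 14 mm wide, 140 mm long rubber wiping edge below it. Total height 55 mm; origin at the centre of its underside. About 0.15 kg. Grip it across its thickness.
- chip_1: Sharp black chip of broken disc case, 26 x 20 x 10 mm, about 11 g, lying on the board; origin at the centre of its underside. Two to four chips are there (None if absent).
- chip_2: Sharp black chip of broken disc case, 26 x 20 x 10 mm, about 11 g, lying on the board; origin at the centre of its underside. Two to four chips are there (None if absent).
- chip_3: Sharp black chip of broken disc case, 26 x 20 x 10 mm, about 11 g, lying on the board; origin at the centre of its underside. Two to four chips are there (None if absent).
- chip_4: Sharp black chip of broken disc case, 26 x 20 x 10 mm, about 11 g, lying on the board; origin at the centre of its underside. Two to four chips are there (None if absent).
- player_1: Sealed grey player 130 (x) x 46 (y) x 36 mm, 0.4 kg, origin mid-underside; None if absent (3 or 4 are). All look and weigh alike. Sound: all fixed. Bad: the 0.22 kg pack slides 70 mm end to end along x when tilted over 16 deg (hold 35 deg 1 s) and stays put when levelled: held level by its middle, its moment differs by 0.15 N m after tilting to one end and the other.
- player_2: Sealed grey player 130 (x) x 46 (y) x 36 mm, 0.4 kg, origin mid-underside; None if absent (3 or 4 are). All look and weigh alike. Sound: all fixed. Bad: the 0.22 kg pack slides 70 mm end to end along x when tilted over 16 deg (hold 35 deg 1 s) and stays put when levelled: held level by its middle, its moment differs by 0.15 N m after tilting to one end and the other.
- player_3: Sealed grey player 130 (x) x 46 (y) x 36 mm, 0.4 kg, origin mid-underside; None if absent (3 or 4 are). All look and weigh alike. Sound: all fixed. Bad: the 0.22 kg pack slides 70 mm end to end along x when tilted over 16 deg (hold 35 deg 1 s) and stays put when levelled: held level by its middle, its moment differs by 0.15 N m after tilting to one end and the other.
- player_4: Sealed grey player 130 (x) x 46 (y) x 36 mm, 0.4 kg, origin mid-underside; None if absent (3 or 4 are). All look and weigh alike. Sound: all fixed. Bad: the 0.22 kg pack slides 70 mm end to end along x when tilted over 16 deg (hold 35 deg 1 s) and stays put when levelled: held level by its middle, its moment differs by 0.15 N m after tilting to one end and the other.
- mug: Bystander: white mug, 76 mm wide and 90 mm high, on the desk beyond the board. Leave alone.
- stapler: Bystander: black stapler, 130 mm long and 47 mm high, on the desk beyond the board. Leave alone.
- books: Bystander: two stacked books, 190 x 130 x 52 mm, lying beyond the players. Leave alone.
Not all that is in view belongs to the job. What is shaped like the player_4 but red is not meant.

How it is judged (in metres and radians):
On the way, in this order (a step that is already met when the one before it is completed fails the run):
1. all the chips are in the trough, the scraper stands in its rest, and no player has been laid on the board yet (x of chip_1 in the frame of trough between -0.108 and 0.108 m and y of chip_1 in the frame of trough between -0.035 and 0.035 m and z of chip_1 in the frame of trough between -0.002 and 0.028 m and x of chip_2 in the frame of trough between -0.108 and 0.108 m and y of chip_2 in the frame of trough between -0.035 and 0.035 m and z of chip_2 in the frame of trough between -0.002 and 0.028 m and x of chip_3 in the frame of trough between -0.108 and 0.108 m and y of chip_3 in the frame of trough between -0.035 and 0.035 m and z of chip_3 in the frame of trough between -0.002 and 0.028 m and x of chip_4 in the frame of trough between -0.108 and 0.108 m and y of chip_4 in the frame of trough between -0.035 and 0.035 m and z of chip_4 in the frame of trough between -0.002 and 0.028 m and x of scraper in the frame of rest between -0.025 and 0.025 m and y of scraper in the frame of rest between -0.025 and 0.025 m and z of scraper in the frame of rest between 0 and 0.01 m and not (x of player_1 in the frame of board between -0.12 and 0.12 m and y of player_1 in the frame of board between -0.17 and 0.17 m) and not (x of player_2 in the frame of board between -0.12 and 0.12 m and y of player_2 in the frame of board between -0.17 and 0.17 m) and not (x of player_3 in the frame of board between -0.12 and 0.12 m and y of player_3 in the frame of board between -0.17 and 0.17 m) and not (x of player_4 in the frame of board between -0.12 and 0.12 m and y of player_4 in the frame of board between -0.17 and 0.17 m)), for 0.2 s.
2. after that, a player is held tilted by at least 20 degrees (((angle between player_1's own z axis and vertical above 0.35 rad and contact force between the fingers and player_1 above 1 N) or (angle between player_2's own z axis and vertical above 0.35 rad and contact force between the fingers and player_2 above 1 N) or (angle between player_3's own z axis and vertical above 0.35 rad and contact force between the fingers and player_3 above 1 N) or (angle between player_4's own z axis and vertical above 0.35 rad and contact force between the fingers and player_4 above 1 N))), for 0.2 s.
At the end, for the whole second after the job is handed in: Chips in the trough. Sound players flat (7 deg) and at rest on the board, centre within 80 mm (x) and 140 mm (y) of its centre. Rattling players flat and at rest on the tray floor. Scraper upright (8 deg) in its rest, within 25 mm of its centre along each side (x of chip_1 in the frame of trough between -0.108 and 0.108 m and y of chip_1 in the frame of trough between -0.035 and 0.035 m and z of chip_1 in the frame of trough between -0.002 and 0.028 m and x of chip_2 in the frame of trough between -0.108 and 0.108 m and y of chip_2 in the frame of trough between -0.035 and 0.035 m and z of chip_2 in the frame of trough between -0.002 and 0.028 m and x of chip_3 in the frame of trough between -0.108 and 0.108 m and y of chip_3 in the frame of trough between -0.035 and 0.035 m and z of chip_3 in the frame of trough between -0.002 and 0.028 m and x of chip_4 in the frame of trough between -0.108 and 0.108 m and y of chip_4 in the frame of trough between -0.035 and 0.035 m and z of chip_4 in the frame of trough between -0.002 and 0.028 m and ((y of player_1_clip_c0 in the frame of player_1 below 0.0094 m and (x of player_1 in the frame of board between -0.08 and 0.08 m and y of player_1 in the frame of board between -0.14 and 0.14 m and z of player_1 in the frame of board between 0.024 and 0.036 m)) or (y of player_1_clip_c0 in the frame of player_1 above 0.0086 m and (x of player_1 in the frame of tray between -0.148 and 0.148 m and y of player_1 in the frame of tray between -0.072 and 0.072 m and z of player_1 in the frame of tray between 0.002 and 0.012 m))) and angle between each of player_1, player_2, player_3, player_4's own z axis and vertical below 0.12 rad and linear speed of each of player_1, player_2, player_3, player_4, scraper below 0.02 m/s and ((y of player_2_clip_c0 in the frame of player_2 below 0.0094 m and (x of player_2 in the frame of board between -0.08 and 0.08 m and y of player_2 in the frame of board between -0.14 and 0.14 m and z of player_2 in the frame of board between 0.024 and 0.036 m)) or (y of player_2_clip_c0 in the frame of player_2 above 0.0086 m and (x of player_2 in the frame of tray between -0.148 and 0.148 m and y of player_2 in the frame of tray between -0.072 and 0.072 m and z of player_2 in the frame of tray between 0.002 and 0.012 m))) and ((y of player_3_clip_c0 in the frame of player_3 below 0.0094 m and (x of player_3 in the frame of board between -0.08 and 0.08 m and y of player_3 in the frame of board between -0.14 and 0.14 m and z of player_3 in the frame of board between 0.024 and 0.036 m)) or (y of player_3_clip_c0 in the frame of player_3 above 0.0086 m and (x of player_3 in the frame of tray between -0.148 and 0.148 m and y of player_3 in the frame of tray between -0.072 and 0.072 m and z of player_3 in the frame of tray between 0.002 and 0.012 m))) and ((y of player_4_clip_c0 in the frame of player_4 below 0.0094 m and (x of player_4 in the frame of board between -0.08 and 0.08 m and y of player_4 in the frame of board between -0.14 and 0.14 m and z of player_4 in the frame of board between 0.024 and 0.036 m)) or (y of player_4_clip_c0 in the frame of player_4 above 0.0086 m and (x of player_4 in the frame of tray between -0.148 and 0.148 m and y of player_4 in the frame of tray between -0.072 and 0.072 m and z of player_4 in the frame of tray between 0.002 and 0.012 m))) and x of scraper in the frame of rest between -0.025 and 0.025 m and y of scraper in the frame of rest between -0.025 and 0.025 m and z of scraper in the frame of rest between 0 and 0.01 m and angle between scraper's own z axis and vertical below 0.15 rad); the robot touches nothing.
It fails at once if the fingers touch a chip (contact force between the fingers and chip_1 above 0.5 N or contact force between the fingers and chip_2 above 0.5 N or contact force between the fingers and chip_3 above 0.5 N or contact force between the fingers and chip_4 above 0.5 N).
It fails at once if the mug, stapler or books are moved by more than 30 mm (distance of any of mug, stapler, books from where it was at the start of the episode above 0.03 m).
Of player_1, player_2, player_3, player_4 only 3 to 4 are there at a start; the rules pass over those that are not, and their reading is None.
Of chip_1, chip_2, chip_3, chip_4 only 2 to 4 are there at a start; the rules pass over those that are not, and their reading is None.
At some moment in a run one of player_1, player_2, player_3, player_4 may be knocked a few centimetres aside while the robot is not near it.
Once in a run the grip may slacken for a moment while it holds something.
It also fails if it takes over 210 s, if anything falls off the work surface, if the arm or the gripper's body presses on something with over 40 N, if the wrist force passes 120 N, or if a joint passes its speed limit or range.

ROBOT

A 6-joint arm with a two-finger parallel gripper is mounted at the origin on the work surface. World frame = base frame: x ahead of the robot, y to its left, z up, the work surface at z = 0. Lengths are in mm, angles in rad, forces in N, time in s.
With the tool pointing down it reaches from about 300 to 850 mm from the base axis. Payload 5.4 kg.
Tool frame: the origin (TCP) lies midway between the tips of the shut fingers; the grasp point (between the pads) lies 19 mm behind it; z points along the fingers, y is the line along which they close (so a half turn about z gives the same grasp; the last joint's range is limited). The gripper opens to 85 mm and grips with 20 to 120 N. Pads are 22 mm wide; open, the fingers measure 114 mm over their backs; the gripper's body (76 mm by 85 mm) begins 54 mm behind the grasp point. The pads swing forward as they close: fully open they stand 13 mm farther back than shut.
Start: joints at [-1.544, 0.158, 1.597, -0, 1.386, -0.21], TCP at [134.868, -558.943, 231.299] pointing down, gripper open.
Joint ranges: [-2.91, 2.91], [-0.94, 2.29], [0.18, 2.7], [-1.29, 4.43], [0.17, 2.64], [-3, 3]. Speed limits (rad/s): [2.57, 2.57, 3.14, 3.14, 3.14, 3.14].

INTERFACE

Orientations are given as a unit quaternion [w, x, y, z].
In Python, from bench import r gives the robot as it stands.
- The arm moves only by the shell command python3 -m handwheel 'ROWS' [FORCE]. ROWS is JSON, a list of rows, each a list of 7 numbers: the turn, a rotation vector about the tool's x, y, z in degrees, then the shift along the tool's x, y, z in m, then the opening, from -1 (shut) to 1 (fully open), so that 0 is half open. In form: [[wx, wy, wz, x, y, z, grip], ...]. A call has 1 to 20 rows; each row is the pose to reach, as a shift and turn from the pose commanded when the call began, along the tool's axes at that moment; what a row does not reach only later rows make up. A row lasts 1/8 s, in which the tool goes at most 62.5 mm and 10.7 degrees, less where a joint would pass 70% of its speed; a pose out of reach is approached as far as the arm can. A call with a gripper value outside its range is refused whole. The fingers move at their own pace and stop on an object; FORCE is the grip in N (left out, the last holds). Time passes only in rows, so rows that repeat a pose let the fingers close. It gives the time, the measured TCP pose, the force, the opening and the grip force at its end, in the units of the state.
- r.observe(): the state, without advancing time (a new reading comes with each control period).
- r.capture(name): name is "scene" or "top" or "wrist"; returns the picture (400x640x3 uint8, red, green, blue); there is no depth.
- r.camera_info(name): a dict with "mtx" (3x3 intrinsics, pixels), "R" (3x3) and "t" (3): a world point X has camera coordinates R X + t; the wrist camera has in their place "mount" (4x4, takes a point from camera to tool coordinates, whose origin is the TCP and whose axes are the flange's). Camera axes: x right, y down, z forward; pixel columns grow to the right and rows downward; lengths in mm; the calibration is good to about 2 mm. A picture is of the moment at which its call begins: read the wrist's pose just before it. camera_info takes no time and is no camera call.
- r.close_job(): hands the job in; it is judged then, once.
The state is a dict: "t": time; "joints": joint angles; "qd": joint speeds; "joint_torque": joint torques, N m; "ee_pos": TCP position; "ee_rot": TCP orientation; "wrist_force": force on the tool from outside, world axes, zero at the start; "torque": the same for the moment, N m; "grip_width": opening from 0.0 (shut) to 1.0 (fully open); "grip_force": force on a finger pad.
Only numpy, scipy, OpenCV 4.12 (cv2) and the standard library are available. Lean on these libraries where they do the work, as an engineer would, in place of code of your own. Each camera call takes 0.05 s, during which the arm holds its last target. There are 200 camera calls.

## Working session

There is one attempt and no reset: what is moved stays moved. The work goes in short steps, Python scripts to look and compute and a shell command to move; the robot and the scene stay as the last step left them, time stands still between calls to the robot, and variables do not carry over. Pictures are saved under pics/ and viewed, at most 14 in all, crops included, and the job is handed in when it is done.

```bash
ls; mkdir -p pics
python3 - <<'E'
from bench import r
import cv2,numpy as np
np.set_printoptions(precision=4,suppress=True)
for n in("scene","top"):
    cv2.imwrite(f"pics/{n}0.png",r.capture(n)[:,:,::-1]); c=r.camera_info(n); print(n,c)
print(r.camera_info("wrist")); print(r.observe())
E
```

```text
pics
scene {'mtx': array([[450.8567,   0.    , 322.1565],
       [  0.    , 450.8567, 195.321 ],
       [  0.    ,   0.    ,   1.    ]]), 'R': array([[-0.7013,  0.7125, -0.022 ],
       [ 0.3977,  0.3655, -0.8416],
       [-0.5916, -0.599 , -0.5397]]), 't': array([ 379.2411, -215.4661, 1781.2769])}
top {'mtx': array([[373.3444,   0.    , 325.1711],
       [  0.    , 373.3444, 202.6217],
       [  0.    ,   0.    ,   1.    ]]), 'R': array([[-0.0082, -0.9995, -0.0293],
       [-0.9891,  0.0124, -0.1465],
       [ 0.1468,  0.0278, -0.9888]]), 't': array([ 77.6794, 594.3467, 991.2342])}
{'mtx': array([[305.5837,   0.    , 313.5899],
       [  0.    , 305.5837, 197.8801],
       [  0.    ,   0.    ,   1.    ]]), 'mount': array([[   0.0002,   -0.947 ,   -0.3212,   83.261 ],
       [   1.    ,    0.0001,    0.0004,    0.5953],
       [  -0.0004,   -0.3212,    0.947 , -143.5042],
       [   0.    ,    0.    ,    0.    ,    1.    ]])}
{'t': 0.1, 'joints': array([-1.5441,  0.159 ,  1.5981, -0.    ,  1.3862, -0.2101]), 'qd': array([-0.0003, -0.0001, -0.002 , -0.    ,  0.0014, -0.0001]), 'joint_torque': array([ -0.0002, -39.6991, -33.2338,  -0.0002,   0.0042,   0.    ]), 'ee_pos': array([ 134.8319, -558.3929,  230.4064]), 'ee_rot': array([-0.0009,  0.993 ,  0.1181,  0.0001]), 'wrist_force': array([-0.5111, -0.2405, -0.3983]), 'torque': array([0.0461, 0.0514, 0.0437]), 'grip_force': 0.0, 'grip_width': 1.00287059988486}
```

View pics/top0.png

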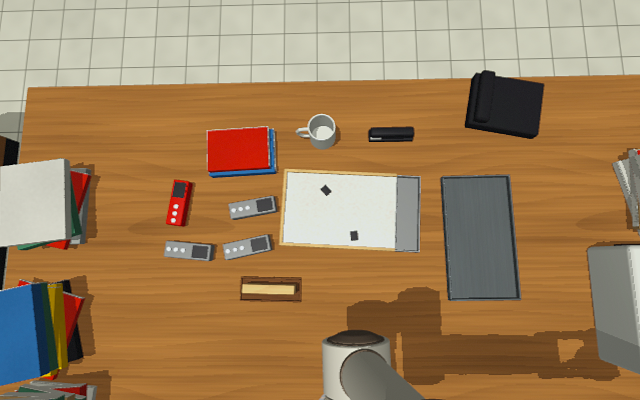

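View pics/scene0.png

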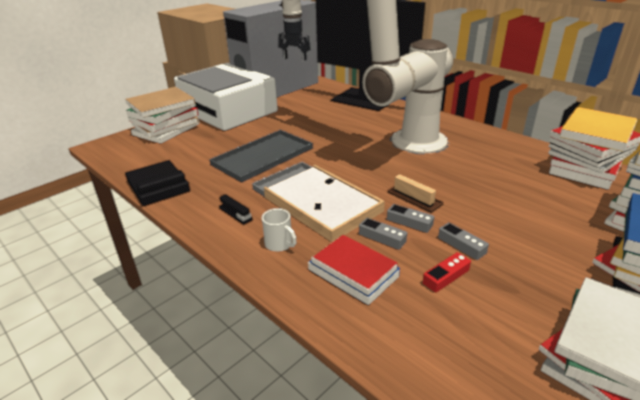

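Top view: board at cols 282-420, rows 170-250, with its trough at the right end. Chips are at (326,190) and (354,236), the scraper in its rest at (270,289) and the tray at (481,237).
Candidates for the players: grey ones at (252,207), (188,251) and (247,246) fit the description. The red one at (179,203) is a decoy, and the stapler at (391,134) is not a player. The only scraper candidate is the light bar at (270,289).

```bash
cat > h.py <<'E'
from bench import r
import cv2,numpy as np
from scipy.spatial.transform import Rotation as Ro
np.set_printoptions(precision=2,suppress=True)
def cam(n,o=None):
    c=r.camera_info(n); K=c["mtx"]
    if n=="wrist":
        w,x,y,z=o["ee_rot"]; T=np.eye(4); T[:3,:3]=Ro.from_quat([x,y,z,w]).as_matrix(); T[:3,3]=o["ee_pos"]
        M=np.linalg.inv(T@c["mount"]); return K,M[:3,:3],M[:3,3]
    return K,np.array(c["R"]),np.array(c["t"])
def shot(n):
    o=r.observe(); im=r.capture(n); return im,cam(n,o)
def ray(px,C,z):
    K,R,t=C; px=np.atleast_2d(np.array(px,float)); d=np.c_[px,np.ones(len(px))]@np.linalg.inv(K).T@R
    c=-R.T@t; return c+d*((z-c[2])/d[:,2:])
def proj(X,C):
    K,R,t=C; p=(np.atleast_2d(X)@R.T+t)@K.T; return p[:,:2]/p[:,2:]
def rect(m,C,z,amin=60):
    "world rect (centre, long, short, long-axis deg, px) of every blob in mask m, seen on plane z"
    out=[]
    for c in cv2.findContours(m.astype(np.uint8),cv2.RETR_EXTERNAL,cv2.CHAIN_APPROX_NONE)[0]:
        if cv2.contourArea(c)<amin: continue
        W=ray(c[:,0],C,z)[:,:2].astype(np.float32); (cx,cy),(a,b),g=cv2.minAreaRect(W)
        if a<b: a,b,g=b,a,g+90
        out.append((round(cx,1),round(cy,1),round(a),round(b),round((g+90)%180-90,1),c[:,0].mean(0).round()))
    return out
def frame(o=None):
    o=o or r.observe(); w,x,y,z=o["ee_rot"]; return o["ee_pos"],Ro.from_quat([x,y,z,w])
E
python3 - <<'E'
from h import *
im,C=shot("top"); hsv=cv2.cvtColor(im,cv2.COLOR_RGB2HSV); H,S,V=cv2.split(hsv)
def show(n,m,z,**k):
    print(n); [print("  ",x) for x in rect(m,C,z,**k)]
roi=np.zeros_like(V,bool); roi[165:310,150:530]=1
show("grey36 ",roi&(S<50)&(V>90)&(V<200),36)
show("white30",roi&(S<40)&(V>200),30,amin=200)
show("dark",roi&(V<70),30,amin=20)
show("dark tray",roi&(S<90)&(V>60)&(V<125),25,amin=500)
show("wood light55",roi&(V>185)&(S>60)&(S<140)&(H>12),55,amin=80)
for p in [(481,237),(270,289),(270,280),(245,289),(407,210),(188,251),(326,190),(352,206)]: print(p,hsv[p[1],p[0]])
cv2.imwrite("pics/crop0.png",cv2.resize(im[160:310,155:305][:,:,::-1],(600,600),interpolation=cv2.INTER_CUBIC))
E
```

```text
grey36 
   (467.3, 456.3, 128, 44, 84.2, array([187., 250.]))
   (475.8, 291.7, 128, 44, -78.1, array([246., 247.]))
   (587.3, 278.5, 128, 44, -80.3, array([252., 207.]))
   (499.1, -345.8, 327, 173, 0.5, array([478., 238.]))
   (565.0, -155.5, 213, 68, -3.5, array([410., 204.]))
white30
   (579.1, 31.0, 308, 199, 86.4, array([340., 210.]))
dark
   (460.8, 390.1, 42, 8, -5.6, array([211., 252.]))
   (504.2, -5.9, 19, 14, -1.0, array([354., 235.]))
   (594.0, 245.4, 40, 30, -80.3, array([264., 204.]))
   (632.7, 71.4, 22, 16, 43.9, array([325., 190.]))
   (640.3, 491.1, 41, 31, -7.9, array([179., 190.]))
   (498.8, -256.4, 335, 7, 0.6, array([445., 238.]))
   (499.7, -353.9, 335, 178, 0.6, array([495., 238.]))
dark tray
   (500.2, -354.1, 345, 191, 0.6, array([480., 238.]))
wood light55
   (362.8, 227.1, 137, 22, 88.1, array([268., 289.]))
   (576.6, 36.9, 312, 212, 86.5, array([325., 209.]))
(481, 237) [ 90  15 100]
(270, 289) [ 21 107 226]
(270, 280) [ 13 167 125]
(245, 289) [ 22 107 225]
(407, 210) [ 60   3 148]
(188, 251) [ 53   6 158]
(326, 190) [ 0  4 61]
(352, 206) [ 45  11 229]
```

View pics/crop0.png

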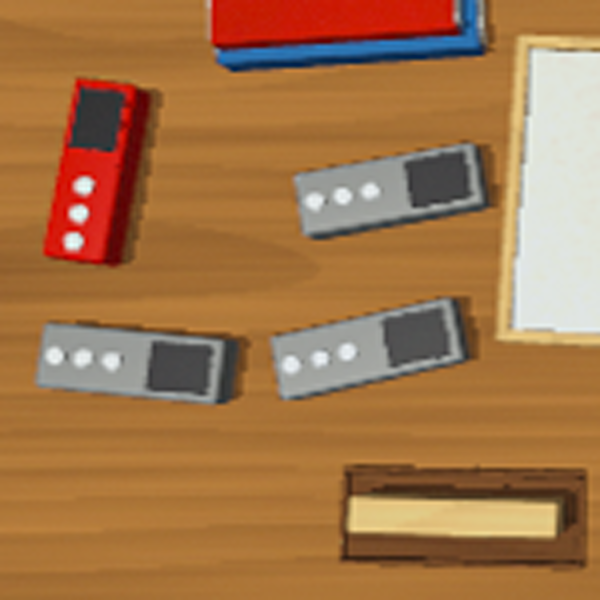

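All sizes match the description (players 128x44, board 308x199, tray 345x191, scraper 137x22), and there are only two chips. Next: a small calculator for deltas, then a look at the scraper with the wrist camera.

```bash
cat >> h.py <<'E'
def go(*targets):
    "each target x,y,z,phi(deg of tool x in world, tool down)[,pitch about tool y]: print turn, shift(m) and rows needed, all from the present pose"
    o=r.observe(); p,R=frame(o); q,Rq=p,R
    for x,y,z,f,*k in targets:
        T=Ro.from_euler('z',f,degrees=True)*Ro.from_euler('x',180,degrees=True)*Ro.from_euler('y',k[0] if k else 0,degrees=True)
        P=np.array([x,y,z]); n=max(np.linalg.norm(P-q)/62.5,np.degrees((Rq.inv()*T).magnitude())/10.7)
        print((R.inv()*T).as_rotvec(degrees=True).round(1)+0,(R.inv().apply(P-p)/1000).round(4)+0,"rows",round(n,1)); q,Rq=P,T
def st():
    o=r.observe(); p,R=frame(o); a=R.as_matrix()
    print("t %.2f"%o["t"],"tcp",p,"phi %.1f tilt %.1f"%(np.degrees(np.arctan2(a[1,0],a[0,0])),np.degrees(np.arccos(-a[2,2]))),"F",o["wrist_force"],"M",o["torque"].round(3),"grip",round(o["grip_width"],3),round(o["grip_force"],1),"j",np.array(o["joints"]).round(2))
E
python3 - <<'E'
from h import *
go((480,-150,250,50),(360,140,230,88))
E
```

```text
[ -0.1   0.  -36.4] [ 0.43 -0.32 -0.02] rows 8.6
[ -0.1  -0.1 -74.4] [ 0.38 -0.63  0.  ] rows 5.0
```

```bash
python3 -m handwheel '[[0,0,-36.4,0.43,-0.32,-0.02,1],[0,0,-36.4,0.43,-0.32,-0.02,1],[0,0,-36.4,0.43,-0.32,-0.02,1],[0,0,-36.4,0.43,-0.32,-0.02,1],[0,0,-36.4,0.43,-0.32,-0.02,1],[0,0,-36.4,0.43,-0.32,-0.02,1],[0,0,-36.4,0.43,-0.32,-0.02,1],[0,0,-36.4,0.43,-0.32,-0.02,1],[0,0,-74.4,0.485,-0.7,0.0,1],[0,0,-74.4,0.485,-0.7,0.0,1],[0,0,-74.4,0.485,-0.7,0,1],[0,0,-74.4,0.485,-0.7,0,1],[0,0,-74.4,0.485,-0.7,0,1],[0,0,-74.4,0.485,-0.7,0,1],[0,0,-74.4,0.485,-0.7,0,1],[0,0,-74.4,0.485,-0.7,0,1],[0,0,-74.4,0.485,-0.7,0,1],[0,0,-74.4,0.485,-0.7,0,1]]'
python3 - <<'E'
from h import *
st(); im,C=shot("wrist"); st(); cv2.imwrite("pics/w1.png",im[:,:,::-1])
hsv=cv2.cvtColor(im,cv2.COLOR_RGB2HSV); H,S,V=cv2.split(hsv)
p=proj([363,227,59],C)[0].astype(int); print(p,hsv[p[1],p[0]])
m=(V>185)&(S>60)&(S<140)&(H>12)
print(rect(m,C,59,300)); print(rect((V<140)&(S>130),C,12,2000))
E
```

```text
t: 2.4
ee_pos: [442.4, 234.3, 231.3]
ee_rot: [0.0, 0.72, 0.694, -0.0]
wrist_force: [-0.1, -0.8, 0.2]
grip_width: 0.998
grip_force: 0.0
t 2.40 tcp [442.35 234.26 231.32] phi 87.9 tilt 0.0 F [-0.1  -0.84  0.21] M [ 0.03  0.01 -0.05] grip 0.998 0.0 j [ 0.25 -0.04  1.8  -0.    1.38  0.28]
t 2.45 tcp [442.38 234.27 231.36] phi 87.9 tilt 0.0 F [-0.92  0.06  0.34] M [-0.01  0.04  0.03] grip 1.0 0.0 j [ 0.25 -0.04  1.8  -0.    1.38  0.28]
[239 184] [ 21 130 243]
[(636.4, 155.6, 233, 118, -48.5, array([480., 231.])), (364.6, 231.8, 126, 22, 88.2, array([240., 176.]))]
[(399.6, 113.5, 520, 372, 47.4, array([291., 244.])), (717.7, 308.7, 180, 17, -87.2, array([557.,  83.])), (690.7, 306.3, 188, 22, -87.1, array([531.,  87.]))]
```

View pics/w1.png

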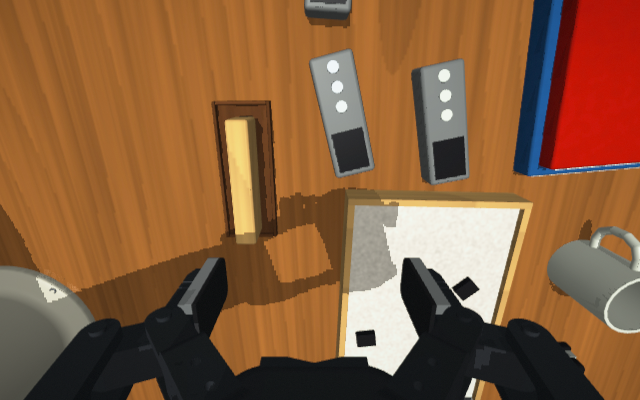

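Wrist view: scraper standing in the rest at (242,178), long side along +y, nothing near the fingers' landing strip.

Run:
```python
from h import *
C=cam("wrist",r.observe())
Q=ray([(213,102),(270,100),(277,235),(228,238)],C,12)[:,:2];print(Q,Q.mean(0))
print(ray([(226,118),(255,118),(238,243),(256,243)],C,59)[:,:2])
go((364,226,110,88.2),(364,226,30,88.2))
```

```text
[[332.05 312.17]
 [396.75 311.93]
 [391.96 143.78]
 [327.37 141.85]] [362.03 227.43]
[[357.63 297.03]
 [386.67 295.95]
 [353.4  157.73]
 [374.07 156.96]]
[ 0.   0.  -0.3] [-0.01 -0.08  0.12] rows 2.3
[ 0.   0.  -0.3] [-0.01 -0.08  0.2 ] rows 1.3
```

```bash
sed -i 's/precision=2/precision=4/' h.py; python3 -m handwheel '[[0,0,0,-0.011,-0.078,0.12,1],[0,0,0,-0.011,-0.078,0.12,1],[0,0,0,-0.011,-0.078,0.12,1],[0,0,0,-0.011,-0.078,0.16,1],[0,0,0,-0.011,-0.078,0.201,1],[0,0,0,-0.011,-0.078,0.201,1],[0,0,0,-0.011,-0.078,0.201,1],[0,0,0,-0.011,-0.078,0.201,-1],[0,0,0,-0.011,-0.078,0.201,-1],[0,0,0,-0.011,-0.078,0.201,-1],[0,0,0,-0.011,-0.078,0.201,-1],[0,0,0,-0.011,-0.078,0.201,-1],[0,0,0,-0.011,-0.078,0.201,-1]]' 80
python3 - <<'E'
from h import *
st()
# board frame helper: centre (578.5,31.5), yaw -3.6
E
```

```text
t: 4.08
ee_pos: [364.3, 227.3, 30.9]
ee_rot: [0.0, 0.719, 0.694, 0.0]
wrist_force: [-0.9, -0.3, 5.2]
grip_width: 0.266
grip_force: 79.2
t 4.08 tcp [364.2864 227.2508  30.9029] phi 88.0 tilt 0.1 F [-0.9326 -0.2626  5.2149] M [-0.076  0.17   0.028] grip 0.266 79.2 j [ 0.27  0.06  2.15 -0.    0.93  0.31]
```

```bash
cat >> h.py <<'E'
BO=np.array([578.5,31.5]); BY=-3.6
def B(x,y):
    a=np.radians(BY); return (BO[0]+x*np.cos(a)-y*np.sin(a),BO[1]+x*np.sin(a)+y*np.cos(a))
E
python3 - <<'E'
from h import *
go((364,227,130,88),(*B(24,100),130,-3.6))
E
```

```text
[0. 0. 0.] [-0.0002 -0.0002 -0.0991] rows 1.6
[ 0.  -0.1 91.6] [-0.0887  0.2478 -0.0989] rows 8.6
```

```bash
python3 -m handwheel '[[0,0,0,0,0,-0.05,-1],[0,0,0,0,0,-0.099,-1],[0,0,0,0,0,-0.099,-1],[0,0,91.6,-0.089,0.248,-0.099,-1],[0,0,91.6,-0.089,0.248,-0.099,-1],[0,0,91.6,-0.089,0.248,-0.099,-1],[0,0,91.6,-0.089,0.248,-0.099,-1],[0,0,91.6,-0.089,0.248,-0.099,-1],[0,0,91.6,-0.089,0.248,-0.099,-1],[0,0,91.6,-0.089,0.248,-0.099,-1],[0,0,91.6,-0.089,0.248,-0.099,-1],[0,0,91.6,-0.089,0.248,-0.099,-1],[0,0,91.6,-0.089,0.248,-0.099,-1],[0,0,91.6,-0.089,0.248,-0.099,-1]]'
python3 - <<'E'
from h import *
st(); im,C=shot("wrist"); cv2.imwrite("pics/w2.png",im[:,:,::-1])
im,C=shot("top"); cv2.imwrite("pics/t2.png",cv2.resize(im[150:310,220:430][:,:,::-1],(788,600)))
go((*B(24,100),58,-3.6),(*B(24,-166),58,-3.6))
E
```

```text
t: 5.82
ee_pos: [607.7, 129.3, 127.9]
ee_rot: [0.0, 1.0, -0.031, -0.001]
wrist_force: [-0.7, 0.1, -1.5]
grip_width: 0.267
grip_force: 79.3
t 5.83 tcp [607.6819 129.2912 127.897 ] phi -3.5 tilt 0.1 F [-0.7196  0.1377 -1.5422] M [-0.054  0.02  -0.07 ] grip 0.267 79.3 j [ 0.02  0.37  1.55 -0.    1.22  1.65]
[0.  0.1 0. ] [ 0.0006 -0.0005  0.0707] rows 1.1
[0.  0.1 0. ] [0.0005 0.2655 0.0707] rows 4.3
```

View pics/w2.png

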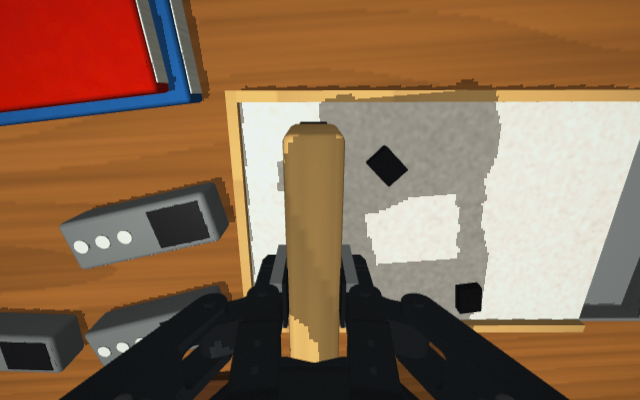

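Held straight, with chip 2 at (386,165) and chip 1 at (468,298), both to the right of the blade. Sweeping lane 1.

```bash
python3 -m handwheel '[[0,0,0,0,0,0.04,-1],[0,0,0,0,0,0.0695,-1],[0,0,0,0,0,0.0695,-1],[0,0,0,0,0.02,0.0695,-1],[0,0,0,0,0.045,0.0695,-1],[0,0,0,0,0.07,0.0695,-1],[0,0,0,0,0.095,0.0695,-1],[0,0,0,0,0.12,0.0695,-1],[0,0,0,0,0.145,0.0695,-1],[0,0,0,0,0.17,0.0695,-1],[0,0,0,0,0.195,0.0695,-1],[0,0,0,0,0.215,0.0695,-1],[0,0,0,0,0.23,0.0695,-1],[0,0,0,0,0.245,0.0695,-1],[0,0,0,0,0.255,0.0695,-1],[0,0,0,0,0.265,0.0695,-1],[0,0,0,0,0.267,0.0695,-1],[0,0,0,0,0.267,0.0695,-1]]'
python3 - <<'E'
from h import *
st()
go((*B(24,-166),110,-3.6),(*B(-24,20),110,-3.6),(*B(-24,20),58,-3.6))
E
```

```text
t: 8.18
ee_pos: [591.6, -136.9, 59.8]
ee_rot: [-0.0, 0.999, -0.032, -0.0]
wrist_force: [-0.3, 0.3, -1.8]
grip_width: 0.268
grip_force: 82.2
t 8.18 tcp [ 591.5551 -136.9307   59.7562] phi -3.6 tilt 0.0 F [-0.2692  0.2574 -1.8108] M [ 0.023 -0.001 -0.03 ] grip 0.268 82.2 j [-0.43  0.42  1.63  0.    1.09  1.21]
[0. 0. 0.] [ 0.0004 -0.0013 -0.0502] rows 0.8
[0. 0. 0.] [-0.0477 -0.1873 -0.0502] rows 3.1
[0. 0. 0.] [-0.0477 -0.1873  0.0018] rows 0.8
```

```bash
python3 -m handwheel '[[0,0,0,0,0,-0.05,-1],[0,0,0,-0.048,-0.06,-0.05,-1],[0,0,0,-0.048,-0.12,-0.05,-1],[0,0,0,-0.048,-0.187,-0.05,-1],[0,0,0,-0.048,-0.187,-0.05,-1],[0,0,0,-0.048,-0.187,-0.02,-1],[0,0,0,-0.048,-0.187,0.001,-1],[0,0,0,-0.048,-0.187,0.001,-1],[0,0,0,-0.048,-0.162,0.001,-1],[0,0,0,-0.048,-0.137,0.001,-1],[0,0,0,-0.048,-0.112,0.001,-1],[0,0,0,-0.048,-0.087,0.001,-1],[0,0,0,-0.048,-0.06,0.001,-1],[0,0,0,-0.048,-0.04,0.001,-1],[0,0,0,-0.048,-0.025,0.001,-1],[0,0,0,-0.048,-0.01,0.001,-1],[0,0,0,-0.048,0,0.001,-1],[0,0,0,-0.048,0,0.001,-1],[0,0,0,-0.048,-0.03,-0.05,-1],[0,0,0,-0.048,-0.06,-0.1,-1]]'
python3 - <<'E'
from h import *
st(); im,C=shot("wrist"); cv2.imwrite("pics/w3.png",im[:,:,::-1])
go((*B(-24,-20),140,-3.6),(450,227,140,88),(364,227.5,130,88),(364,227.5,31,88))
E
```

```text
t: 10.68
ee_pos: [546.8, -72.9, 160.4]
ee_rot: [-0.001, 0.999, -0.032, -0.001]
wrist_force: [0.5, -0.3, -1.2]
grip_width: 0.266
grip_force: 82.8
t 10.68 tcp [546.8391 -72.91   160.367 ] phi -3.7 tilt 0.1 F [ 0.4642 -0.2977 -1.2283] M [-0.002 -0.117  0.015] grip 0.266 82.8 j [-0.35  0.16  1.73  0.    1.24  1.28]
[ 0.  -0.6  0.1] [-0.0033 -0.0835  0.0286] rows 1.4
[  0.5  -0.5 -91.5] [-0.1194 -0.2908  0.0274] rows 8.6
[  0.5  -0.5 -91.5] [-0.2054 -0.2861  0.0365] rows 1.4
[  0.5  -0.5 -91.5] [-0.2064 -0.286   0.1355] rows 1.6
```

View pics/w3.png

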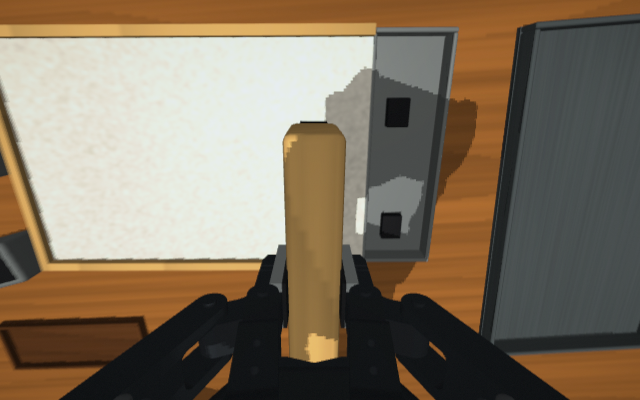

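Both chips lie in the trough, at (397,112) and (390,224). Returning the scraper.

```bash
python3 -m handwheel '[[0,0,-91.5,-0.2055,-0.286,0.03,-1],[0,0,-91.5,-0.2055,-0.286,0.03,-1],[0,0,-91.5,-0.2055,-0.286,0.03,-1],[0,0,-91.5,-0.2055,-0.286,0.03,-1],[0,0,-91.5,-0.2055,-0.286,0.03,-1],[0,0,-91.5,-0.2055,-0.286,0.03,-1],[0,0,-91.5,-0.2055,-0.286,0.03,-1],[0,0,-91.5,-0.2055,-0.286,0.03,-1],[0,0,-91.5,-0.2055,-0.286,0.03,-1],[0,0,-91.5,-0.2055,-0.286,0.03,-1],[0,0,-91.5,-0.2055,-0.286,0.03,-1],[0,0,-91.5,-0.2055,-0.286,0.03,-1]]'
python3 - <<'E'
from h import *
st(); im,C=shot("wrist"); cv2.imwrite("pics/w4.png",im[:,:,::-1])
go((364,227.5,31.5,88),(364,227.5,160,88))
E
```

```text
t: 12.22
ee_pos: [360.4, 224.3, 129.8]
ee_rot: [-0.0, 0.72, 0.694, -0.0]
wrist_force: [-0.1, -0.2, -1.7]
grip_width: 0.262
grip_force: 82.9
t 12.22 tcp [360.4285 224.2635 129.7606] phi 87.8 tilt 0.0 F [-0.1025 -0.234  -1.6701] M [-0.007  0.009  0.037] grip 0.262 82.9 j [ 0.27 -0.14  2.11  0.    1.17  0.31]
[ 0.   0.  -0.2] [0.0034 0.0034 0.0983] rows 1.6
[ 0.   0.  -0.2] [ 0.0034  0.0034 -0.0302] rows 2.1
```

```bash
python3 -m handwheel '[[0,0,-0.2,0.003,0.003,0.04,-1],[0,0,-0.2,0.003,0.003,0.07,-1],[0,0,-0.2,0.003,0.003,0.09,-1],[0,0,-0.2,0.003,0.003,0.098,-1],[0,0,-0.2,0.003,0.003,0.0985,-1],[0,0,-0.2,0.003,0.003,0.0985,-1]]'
python3 - <<'E'
from h import *
st()
E
```

```text
t: 13.02
ee_pos: [364.5, 227.4, 32.2]
ee_rot: [0.0, 0.719, 0.695, 0.001]
wrist_force: [0.1, -0.2, -1.0]
grip_width: 0.264
grip_force: 82.9
t 13.03 tcp [364.4708 227.3673  32.2159] phi 88.1 tilt 0.1 F [ 0.0633 -0.1945 -0.981 ] M [ 0.006  0.    -0.048] grip 0.264 82.9 j [0.27 0.06 2.15 0.   0.94 0.31]
```

```bash
python3 -m handwheel '[[0,0,0,0,0,0.0015,-1],[0,0,0,0,0,0.0015,-1],[0,0,0,0,0,0.0015,0],[0,0,0,0,0,0.0015,1],[0,0,0,0,0,0.0015,1],[0,0,0,0,0,0.0015,1],[0,0,0,0,0,0.0015,1],[0,0,0,0,0,-0.04,1],[0,0,0,0,0,-0.1,1],[0,0,0,0,0,-0.16,1],[0,0,0,0,0,-0.2,1],[0,0,0,0,0,-0.2,1]]'
python3 - <<'E'
from h import *
st(); im,C=shot("top"); hsv=cv2.cvtColor(im,cv2.COLOR_RGB2HSV); H,S,V=cv2.split(hsv)
cv2.imwrite("pics/t5.png",cv2.resize(im[150:310,160:430][:,:,::-1],(800,474),interpolation=cv2.INTER_CUBIC))
roi=np.zeros_like(V,bool); roi[165:310,150:430]=1
for x in rect(roi&(S<50)&(V>90)&(V<200),C,36): print(x)
for x in rect(roi&(V>185)&(S>60)&(S<140)&(H>12),C,59,80): print(x)
E
```

```text
t: 14.52
ee_pos: [365.8, 227.8, 235.2]
ee_rot: [0.002, 0.719, 0.695, 0.004]
wrist_force: [0.2, 0.6, 0.4]
grip_width: 1.002
grip_force: 0.0
t 14.53 tcp [365.7884 227.7995 235.1501] phi 88.1 tilt 0.5 F [0.1916 0.5565 0.3942] M [ 0.02  -0.037  0.019] grip 1.002 0.0 j [ 0.27 -0.24  1.98  0.    1.4   0.31]
(353.0, 431.8, 239, 88, 89.8, array([203., 298.]))
(467.3, 456.3, 128, 44, 84.2, array([187., 250.]))
(475.8, 291.7, 128, 44, -78.1, array([246., 247.]))
(587.3, 278.5, 128, 44, -80.3, array([252., 207.]))
(565.0, -155.5, 213, 68, -3.5, array([410., 204.]))
(363.5, 230.7, 70, 22, 87.2, array([266., 289.]))
(576.2, 37.0, 311, 212, 86.5, array([325., 209.]))
```

View pics/t5.png

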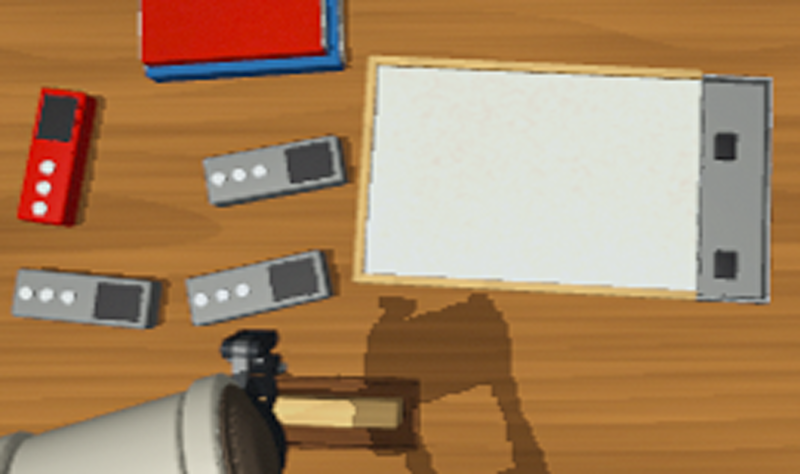

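Chips at (725,146) and (725,264) in this crop lie flat in the trough, the scraper stands in the rest, and the players have not moved. Next is player B (476,292).

Run:
```python
from h import *
go((475.8,291.7,120,101.9),(475.8,291.7,3,101.9))
```

```text
[  0.2   0.  -13.8] [0.068  0.1088 0.1129] rows 2.7
[  0.2   0.  -13.8] [0.0678 0.1085 0.2299] rows 1.9
```

```bash
python3 -m handwheel '[[0,0,-13.8,0.068,0.1085,0.1,1],[0,0,-13.8,0.068,0.1085,0.1,1],[0,0,-13.8,0.068,0.1085,0.1,1],[0,0,-13.8,0.068,0.1085,0.1,1],[0,0,-13.8,0.068,0.1085,0.15,1],[0,0,-13.8,0.068,0.1085,0.2,1],[0,0,-13.8,0.068,0.1085,0.23,1],[0,0,-13.8,0.068,0.1085,0.23,1],[0,0,-13.8,0.068,0.1085,0.23,1],[0,0,-13.8,0.068,0.1085,0.23,-1],[0,0,-13.8,0.068,0.1085,0.23,-1],[0,0,-13.8,0.068,0.1085,0.23,-1],[0,0,-13.8,0.068,0.1085,0.23,-1],[0,0,-13.8,0.068,0.1085,0.23,-1],[0,0,-13.8,0.068,0.1085,0.23,-1]]' 110
python3 - <<'E'
from h import *
st()
E
```

```text
t: 16.45
ee_pos: [475.9, 292.0, 3.0]
ee_rot: [0.001, 0.63, 0.776, 0.001]
wrist_force: [-0.3, -0.8, 6.5]
grip_width: 0.522
grip_force: 113.7
t 16.45 tcp [475.8992 291.961    3.0333] phi 101.9 tilt 0.2 F [-0.2522 -0.8025  6.5028] M [-0.053  0.126  0.035] grip 0.522 113.7 j [ 0.33  0.41  1.79 -0.    0.94  0.13]
```

```bash
python3 -m handwheel '[[0,0,0,0,0,-0.06,-1],[0,0,0,0,0,-0.12,-1],[0,0,0,0,0,-0.15,-1],[0,12,0,0,0,-0.15,-1],[0,24,0,0,0,-0.15,-1],[0,36,0,0,0,-0.15,-1],[0,36,0,0,0,-0.15,-1],[0,36,0,0,0,-0.15,-1],[0,36,0,0,0,-0.15,-1],[0,36,0,0,0,-0.15,-1],[0,36,0,0,0,-0.15,-1],[0,36,0,0,0,-0.15,-1],[0,36,0,0,0,-0.15,-1],[0,36,0,0,0,-0.15,-1],[0,36,0,0,0,-0.15,-1]]'
python3 - <<'E'
from h import *
st(); r.capture("wrist"); st()
E
python3 -m handwheel '[[0,-12,0,0,0,0,-1],[0,-24,0,0,0,0,-1],[0,-36,0,0,0,0,-1],[0,-36,0,0,0,0,-1],[0,-36,0,0,0,0,-1],[0,-36,0,0,0,0,-1],[0,-36,0,0,0,0,-1],[0,-36,0,0,0,0,-1]]'
python3 - <<'E'
from h import *
st(); r.capture("wrist"); st(); im,C=shot("wrist"); st(); cv2.imwrite("pics/b1.png",im[:,:,::-1])
E
python3 -m handwheel '[[0,-12,0,0,0,0,-1],[0,-24,0,0,0,0,-1],[0,-36,0,0,0,0,-1],[0,-36,0,0,0,0,-1],[0,-36,0,0,0,0,-1],[0,-36,0,0,0,0,-1],[0,-36,0,0,0,0,-1],[0,-36,0,0,0,0,-1],[0,-36,0,0,0,0,-1],[0,-36,0,0,0,0,-1],[0,-36,0,0,0,0,-1],[0,-36,0,0,0,0,-1],[0,-36,0,0,0,0,-1],[0,-24,0,0,0,0,-1],[0,-12,0,0,0,0,-1],[0,0,0,0,0,0,-1],[0,0,0,0,0,0,-1],[0,0,0,0,0,0,-1],[0,0,0,0,0,0,-1]]'
python3 - <<'E'
from h import *
st(); r.capture("wrist"); st(); im,C=shot("wrist"); st(); cv2.imwrite("pics/b2.png",im[:,:,::-1])
E
```

```text
t: 18.32
ee_pos: [474.3, 291.4, 151.3]
ee_rot: [-0.24, 0.599, 0.738, 0.195]
wrist_force: [-0.4, 0.2, -3.6]
grip_width: 0.516
grip_force: 114.8
t 18.32 tcp [474.3363 291.3885 151.2814] phi 101.9 tilt 36.0 F [-0.3742  0.1803 -3.6384] M [-0.61  -0.083 -0.014] grip 0.516 114.8 j [-0.01  0.18  1.86  0.64  1.31 -0.45]
t 18.38 tcp [474.3382 291.3972 151.3051] phi 101.9 tilt 36.0 F [ 0.8864 -0.6288 -4.9863] M [-0.606 -0.075 -0.025] grip 0.522 114.8 j [-0.01  0.18  1.86  0.64  1.31 -0.45]
t: 19.38
ee_pos: [474.5, 290.8, 151.2]
ee_rot: [-0.0, 0.631, 0.776, 0.0]
wrist_force: [0.2, 0.1, -4.1]
grip_width: 0.522
grip_force: 114.7
t 19.38 tcp [474.519  290.7976 151.2144] phi 101.8 tilt 0.0 F [ 0.1824  0.0873 -4.0687] M [ 0.092 -0.015  0.031] grip 0.522 114.7 j [0.33 0.19 1.73 0.   1.23 0.13]
t 19.43 tcp [474.4937 290.8998 151.2379] phi 101.8 tilt 0.0 F [ 0.6518 -0.1257 -3.7354] M [0.048 0.051 0.015] grip 0.52 114.7 j [0.33 0.19 1.73 0.   1.23 0.13]
t 19.48 tcp [474.4663 291.0251 151.2689] phi 101.8 tilt 0.0 F [ 0.6622  0.9905 -4.4084] M [0.072 0.012 0.019] grip 0.52 114.7 j [0.33 0.19 1.73 0.   1.23 0.13]
t: 21.85
ee_pos: [474.0, 291.5, 151.1]
ee_rot: [0.0, 0.63, 0.777, -0.001]
wrist_force: [-0.4, 0.9, -3.8]
grip_width: 0.523
grip_force: 114.7
t 21.85 tcp [473.9969 291.5254 151.0848] phi 101.9 tilt 0.1 F [-0.3622  0.911  -3.7718] M [-0.109 -0.03   0.016] grip 0.523 114.7 j [ 0.34  0.19  1.73 -0.    1.23  0.13]
t 21.90 tcp [473.9187 291.8414 151.0269] phi 101.9 tilt 0.1 F [ 0.2398  0.373  -3.7531] M [-0.06   0.026 -0.003] grip 0.526 114.7 j [ 0.34  0.19  1.73 -0.    1.23  0.13]
t 21.95 tcp [473.8769 292.0285 151.0127] phi 102.0 tilt 0.1 F [-0.4959 -0.3856 -4.3357] M [-0.011 -0.045  0.042] grip 0.519 114.7 j [ 0.34  0.19  1.73 -0.    1.23  0.13]
```

```bash
cat >> h.py <<'E'
def mom(n=8):
    "mean moment along tool y over n readings"
    L=[]
    for _ in range(n): r.capture("wrist"); o=r.observe(); L.append(frame(o)[1].inv().apply(o["torque"])[1])
    print("My tool %.3f sd %.3f"%(np.mean(L),np.std(L)),np.round(L,3))
E
python3 - <<'E'
from h import *
mom(); st()
go((499,-309,170,0.6))
E
```

```text
My tool -0.063 sd 0.030 [-0.025 -0.055 -0.063 -0.033 -0.107 -0.115 -0.054 -0.052]
t 22.35 tcp [474.2532 291.5406 151.2602] phi 101.9 tilt 0.0 F [ 0.2637  0.4739 -4.2196] M [-0.056  0.012 -0.023] grip 0.525 114.7 j [ 0.33  0.19  1.73 -0.    1.23  0.13]
[  0.    0.  101.3] [-0.5928 -0.0995 -0.0186] rows 9.6
```

View pics/b2.png

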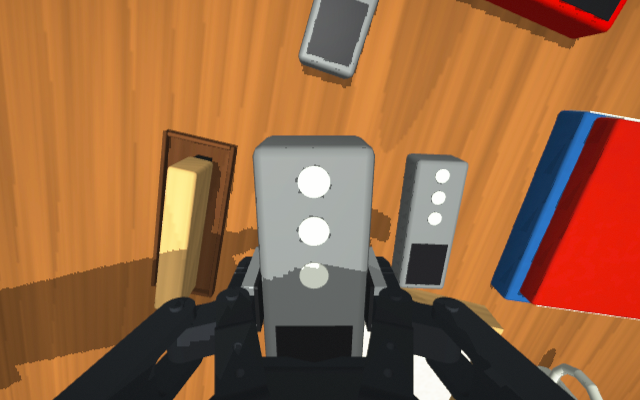

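The moment flips from +0.07 to -0.06 N m between tilts, so B rattles and goes to the tray. The picture shows it held straight and centred in the grip.

Run:
```python
from h import *
go((604,-353,130,90.6))
```

```text
[ 0.   0.  11.3] [-0.6574 -0.0058  0.0214] rows 10.5
```

```bash
python3 -m handwheel '[[0,0,11.3,-0.05,-0.0005,0,-1],[0,0,11.3,-0.11,-0.001,0,-1],[0,0,11.3,-0.17,-0.0015,0,-1],[0,0,11.3,-0.23,-0.002,0,-1],[0,0,11.3,-0.29,-0.0025,0,-1],[0,0,11.3,-0.35,-0.003,0,-1],[0,0,11.3,-0.41,-0.004,0,-1],[0,0,11.3,-0.47,-0.004,0,-1],[0,0,11.3,-0.53,-0.005,0,-1],[0,0,11.3,-0.58,-0.005,0.01,-1],[0,0,11.3,-0.62,-0.0055,0.02,-1],[0,0,11.3,-0.645,-0.006,0.03,-1],[0,0,11.3,-0.657,-0.006,0.05,-1],[0,0,11.3,-0.657,-0.006,0.07,-1],[0,0,11.3,-0.657,-0.006,0.07,-1],[0,0,11.3,-0.657,-0.006,0.07,-1]]'
python3 - <<'E'
from h import *
st(); im,C=shot("wrist"); cv2.imwrite("pics/b3.png",im[:,:,::-1])
im,C=shot("top"); hsv=cv2.cvtColor(im,cv2.COLOR_RGB2HSV); H,S,V=cv2.split(hsv)
roi=np.zeros_like(V,bool); roi[165:310,150:280]=1
for x in rect(roi&(S<50)&(V>90)&(V<200),C,36): print(x)
go((604,-353,9.5,90.6))
E
```

```text
t: 24.35
ee_pos: [603.9, -352.2, 81.8]
ee_rot: [0.0, 0.703, 0.711, 0.0]
wrist_force: [1.4, -0.6, -3.8]
grip_width: 0.522
grip_force: 114.5
t 24.35 tcp [ 603.8931 -352.1664   81.825 ] phi 90.6 tilt 0.0 F [ 1.388  -0.6493 -3.7506] M [-0.109 -0.002 -0.038] grip 0.522 114.5 j [-0.7   0.61  1.33  0.    1.21 -0.71]
(467.4, 456.2, 128, 45, 84.2, array([187., 250.]))
(587.3, 278.5, 128, 44, -80.3, array([252., 207.]))
[0.1 0.1 0. ] [-0.0002 -0.0004  0.0732] rows 1.2
```

View pics/b3.png

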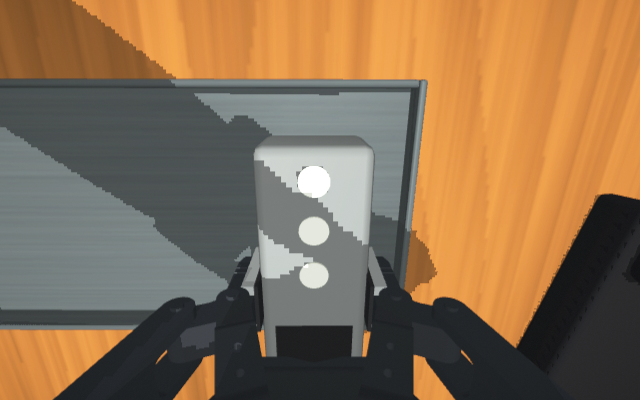

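```bash
python3 -m handwheel '[[0,0,0,0,0,0.04,-1],[0,0,0,0,0,0.065,-1],[0,0,0,0,0,0.073,-1],[0,0,0,0,0,0.0735,-1],[0,0,0,0,0,0.0735,-1],[0,0,0,0,0,0.0735,0.3],[0,0,0,0,0,0.0735,1],[0,0,0,0,0,0.0735,1],[0,0,0,0,0,0.0735,1],[0,0,0,0,0,0.03,1],[0,0,0,0,0,-0.04,1],[0,0,0,0,0,-0.1,1],[0,0,0,0,0,-0.1,1]]'
python3 - <<'E'
from h import *
st(); im,C=shot("wrist"); hsv=cv2.cvtColor(im,cv2.COLOR_RGB2HSV); H,S,V=cv2.split(hsv)
print(proj([604,-353,41],C)); cv2.imwrite("pics/b4.png",im[:,:,::-1])
# next player C at (587.3,278.5), axis 99.7
go((590,0,180,95),(587.3,278.5,180,99.7),(587.3,278.5,3,99.7))
E
```

```text
t: 26.08
ee_pos: [606.6, -355.2, 189.4]
ee_rot: [0.007, 0.704, 0.711, 0.001]
wrist_force: [0.3, -0.6, 0.2]
grip_width: 0.999
grip_force: 0.0
t 26.07 tcp [ 606.5698 -355.2143  189.4333] phi 90.6 tilt 0.8 F [ 0.2989 -0.5743  0.1776] M [ 0.015 -0.017  0.026] grip 0.999 0.0 j [-0.7   0.51  1.25  0.    1.38 -0.71]
[[308.7607 178.3231]]
[ 0.3  0.3 -4.4] [ 0.3544 -0.0118  0.0043] rows 5.7
[ 0.3  0.3 -9.1] [ 0.6329 -0.0118  0.0028] rows 4.5
[ 0.3  0.3 -9.1] [ 0.6338 -0.0128  0.1798] rows 2.8
```

```bash
python3 -m handwheel '[[0,0,-9.1,0.06,-0.001,0,1],[0,0,-9.1,0.12,-0.002,0,1],[0,0,-9.1,0.18,-0.003,0,1],[0,0,-9.1,0.24,-0.005,0,1],[0,0,-9.1,0.3,-0.006,0,1],[0,0,-9.1,0.36,-0.007,0,1],[0,0,-9.1,0.42,-0.008,0,1],[0,0,-9.1,0.48,-0.009,0,1],[0,0,-9.1,0.54,-0.011,0,1],[0,0,-9.1,0.59,-0.012,0,1],[0,0,-9.1,0.62,-0.012,0,1],[0,0,-9.1,0.634,-0.0125,0,1],[0,0,-9.1,0.634,-0.0125,0.04,1],[0,0,-9.1,0.634,-0.0125,0.08,1],[0,0,-9.1,0.634,-0.0125,0.08,1],[0,0,-9.1,0.634,-0.0125,0.08,1]]'
python3 - <<'E'
from h import *
st(); im,C=shot("top"); hsv=cv2.cvtColor(im,cv2.COLOR_RGB2HSV); H,S,V=cv2.split(hsv)
roi=np.zeros_like(V,bool); roi[165:310,150:275]=1
for x in rect(roi&(S<50)&(V>90)&(V<200),C,36): print(x)
im,C=shot("wrist"); hsv=cv2.cvtColor(im,cv2.COLOR_RGB2HSV); H,S,V=cv2.split(hsv)
cv2.imwrite("pics/c1.png",im[:,:,::-1])
for x in rect((S<40)&(V>90)&(V<235),C,36,1500): print("w",x)
go((587.3,278.5,3,99.7))
E
```

```text
t: 28.12
ee_pos: [585.6, 280.7, 102.5]
ee_rot: [0.0, 0.645, 0.764, 0.001]
wrist_force: [-0.4, -0.7, 0.6]
grip_width: 1.003
grip_force: 0.0
t 28.12 tcp [585.6047 280.6685 102.4721] phi 99.6 tilt 0.1 F [-0.4185 -0.7209  0.5955] M [-0.076  0.012  0.031] grip 1.003 0.0 j [ 0.26  0.46  1.48 -0.    1.19  0.09]
(414.3, 386.6, 257, 239, 14.6, array([209., 265.]))
(559.2, 473.9, 44, 20, 2.9, array([182., 218.]))
(588.9, 269.9, 56, 44, -76.5, array([254., 208.]))
(600.0, 320.3, 45, 20, 5.4, array([237., 203.]))
(643.7, 426.5, 216, 133, 89.1, array([201., 185.]))
w (594.6, 166.0, 155, 66, 20.2, array([290., 345.]))
w (588.4, 280.4, 129, 45, -80.4, array([315., 204.]))
[ 0.2  0.  -0.1] [-0.0028  0.      0.1008] rows 1.6
```

View pics/c1.png

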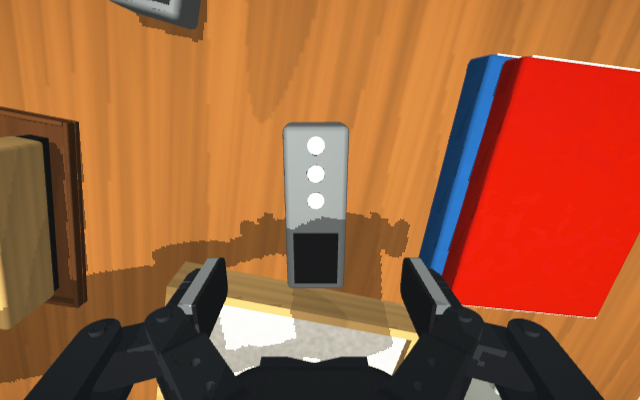

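Player C stands between the open fingers at (315,204), books clear at the right. Grasping it, then the same tilt test.

```bash
python3 -m handwheel '[[0,0,0,-0.001,0.002,0.04,1],[0,0,0,-0.001,0.002,0.08,1],[0,0,0,-0.001,0.002,0.1,1],[0,0,0,-0.001,0.002,0.1,1],[0,0,0,-0.001,0.002,0.1,-1],[0,0,0,-0.001,0.002,0.1,-1],[0,0,0,-0.001,0.002,0.1,-1],[0,0,0,-0.001,0.002,0.1,-1],[0,0,0,-0.001,0.002,0.1,-1],[0,0,0,-0.001,0.002,0.1,-1],[0,0,0,-0.001,0.002,0.04,-1],[0,0,0,-0.001,0.002,-0.02,-1],[0,0,0,-0.001,0.002,-0.05,-1],[0,0,0,-0.001,0.002,-0.05,-1],[0,0,0,-0.001,0.002,-0.05,-1]]'; python3 -m handwheel '[[0,12,0,0,0,0,-1],[0,24,0,0,0,0,-1],[0,36,0,0,0,0,-1],[0,36,0,0,0,0,-1],[0,36,0,0,0,0,-1],[0,36,0,0,0,0,-1],[0,36,0,0,0,0,-1],[0,36,0,0,0,0,-1],[0,36,0,0,0,0,-1],[0,36,0,0,0,0,-1],[0,36,0,0,0,0,-1],[0,36,0,0,0,0,-1],[0,36,0,0,0,0,-1],[0,24,0,0,0,0,-1],[0,12,0,0,0,0,-1],[0,0,0,0,0,0,-1],[0,0,0,0,0,0,-1],[0,0,0,0,0,0,-1],[0,0,0,0,0,0,-1]]'
python3 - <<'E'
from h import *
st();mom()
E
python3 -m handwheel '[[0,-12,0,0,0,0,-1],[0,-24,0,0,0,0,-1],[0,-36,0,0,0,0,-1],[0,-36,0,0,0,0,-1],[0,-36,0,0,0,0,-1],[0,-36,0,0,0,0,-1],[0,-36,0,0,0,0,-1],[0,-36,0,0,0,0,-1],[0,-36,0,0,0,0,-1],[0,-36,0,0,0,0,-1],[0,-36,0,0,0,0,-1],[0,-36,0,0,0,0,-1],[0,-36,0,0,0,0,-1],[0,-24,0,0,0,0,-1],[0,-12,0,0,0,0,-1],[0,0,0,0,0,0,-1],[0,0,0,0,0,0,-1],[0,0,0,0,0,0,-1],[0,0,0,0,0,0,-1]]'
python3 - <<'E'
from h import *
st();mom(); im,C=shot("wrist"); cv2.imwrite("pics/c2.png",im[:,:,::-1])
E
```

```text
t: 30.1
ee_pos: [585.3, 280.0, 148.4]
ee_rot: [-0.001, 0.645, 0.764, -0.002]
wrist_force: [0.0, 0.2, -4.6]
grip_width: 0.524
grip_force: 114.8
t: 32.48
ee_pos: [586.7, 280.0, 150.9]
ee_rot: [-0.001, 0.645, 0.764, 0.0]
wrist_force: [-0.6, -0.3, -4.7]
grip_width: 0.521
grip_force: 114.4
t 32.48 tcp [586.7475 280.0424 150.888 ] phi 99.6 tilt 0.1 F [-0.6376 -0.2841 -4.7212] M [0.052 0.032 0.05 ] grip 0.521 114.4 j [0.26 0.42 1.45 0.   1.28 0.09]
My tool 0.072 sd 0.028 [0.054 0.089 0.066 0.052 0.049 0.04  0.098 0.128]
t: 35.25
ee_pos: [586.6, 280.7, 151.1]
ee_rot: [0.0, 0.645, 0.764, -0.001]
wrist_force: [0.0, -0.1, -4.6]
grip_width: 0.52
grip_force: 114.4
t 35.25 tcp [586.5857 280.6787 151.0628] phi 99.7 tilt 0.1 F [ 0.0038 -0.1451 -4.5812] M [-0.047  0.032  0.007] grip 0.52 114.4 j [ 0.26  0.42  1.45 -0.    1.28  0.09]
My tool -0.066 sd 0.037 [-0.03  -0.088 -0.14  -0.038 -0.014 -0.061 -0.067 -0.085]
```

C rattles as well (+0.072 / -0.066), so it goes to the middle slot of the tray.

Run:
```python
from h import *
go((500,-354,150,90.6),(500,-354,9.5,90.6))
```

```text
[0.  0.  9.1] [-0.611  -0.1924  0.0014] rows 10.2
[0.  0.  9.1] [-0.6109 -0.1924  0.1419] rows 2.2
```

```bash
python3 -m handwheel '[[0,0,9.1,-0.05,-0.016,0,-1],[0,0,9.1,-0.11,-0.034,0,-1],[0,0,9.1,-0.165,-0.052,0,-1],[0,0,9.1,-0.22,-0.07,0,-1],[0,0,9.1,-0.275,-0.087,0,-1],[0,0,9.1,-0.33,-0.104,0,-1],[0,0,9.1,-0.385,-0.121,0,-1],[0,0,9.1,-0.44,-0.139,0,-1],[0,0,9.1,-0.495,-0.156,0,-1],[0,0,9.1,-0.55,-0.173,0,-1],[0,0,9.1,-0.59,-0.186,0,-1],[0,0,9.1,-0.611,-0.1925,0,-1],[0,0,9.1,-0.611,-0.1925,0.03,-1],[0,0,9.1,-0.611,-0.1925,0.07,-1],[0,0,9.1,-0.611,-0.1925,0.07,-1],[0,0,9.1,-0.611,-0.1925,0.07,-1]]'
python3 - <<'E'
from h import *
st(); im,C=shot("wrist"); cv2.imwrite("pics/c3.png",im[:,:,::-1])
go((500,-354,9.5,90.6))
E
```

```text
t: 37.7
ee_pos: [500.7, -354.4, 82.9]
ee_rot: [0.001, 0.703, 0.711, 0.0]
wrist_force: [-0.3, -0.2, -2.2]
grip_width: 0.522
grip_force: 114.3
t 37.70 tcp [ 500.7428 -354.4397   82.8852] phi 90.6 tilt 0.1 F [-0.3076 -0.1605 -2.1727] M [-0.077 -0.056  0.   ] grip 0.522 114.3 j [-0.81  0.4   1.61  0.    1.13 -0.82]
[0.2 0.2 0. ] [ 0.0012 -0.0013  0.0742] rows 1.2
```

View pics/c3.png

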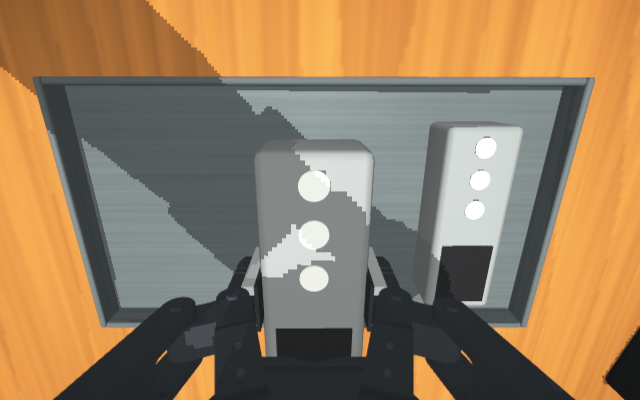

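Player B lies flat in the tray at (475,215), and C hangs straight beside it with a clear gap. Lowering.

```bash
python3 -m handwheel '[[0,0,0,0,0,0.04,-1],[0,0,0,0,0,0.065,-1],[0,0,0,0,0,0.074,-1],[0,0,0,0,0,0.0745,-1],[0,0,0,0,0,0.0745,-1],[0,0,0,0,0,0.0745,0.3],[0,0,0,0,0,0.0745,1],[0,0,0,0,0,0.0745,1],[0,0,0,0,0,0.0745,1],[0,0,0,0,0,0.03,1],[0,0,0,0,0,-0.03,1],[0,0,0,0,0,-0.08,1],[0,0,0,0,0,-0.08,1],[0,0,0,0,0,-0.08,1]]'
python3 - <<'E'
from h import *
st(); im,C=shot("top"); hsv=cv2.cvtColor(im,cv2.COLOR_RGB2HSV); H,S,V=cv2.split(hsv)
roi=np.zeros_like(V,bool); roi[165:310,150:275]=1
for x in rect(roi&(S<50)&(V>90)&(V<200),C,36): print(x)
go((540,50,165,84.2),(467.3,456.3,165,84.2))
E
```

```text
t: 39.5
ee_pos: [499.4, -353.9, 160.6]
ee_rot: [-0.001, 0.704, 0.711, 0.0]
wrist_force: [-0.3, -0.3, -0.4]
grip_width: 0.996
grip_force: 0.0
t 39.50 tcp [ 499.4238 -353.8703  160.5995] phi 90.6 tilt 0.1 F [-0.274  -0.3084 -0.3509] M [-0.006  0.051  0.026] grip 0.996 0.0 j [-0.81  0.31  1.56 -0.    1.27 -0.82]
(467.3, 456.3, 128, 45, 84.4, array([187., 250.]))
[-0.1 -0.1  6.4] [ 0.403   0.045  -0.0047] rows 6.5
[-0.1 -0.1  6.4] [ 0.81   -0.0237 -0.0036] rows 6.6
```

```bash
python3 -m handwheel '[[0,0,6.4,0.06,0.007,0,1],[0,0,6.4,0.12,0.014,0,1],[0,0,6.4,0.18,0.02,0,1],[0,0,6.4,0.24,0.027,0,1],[0,0,6.4,0.3,0.034,0,1],[0,0,6.4,0.36,0.04,0,1],[0,0,6.4,0.42,0.041,0,1],[0,0,6.4,0.48,0.032,0,1],[0,0,6.4,0.54,0.022,0,1],[0,0,6.4,0.6,0.012,0,1],[0,0,6.4,0.66,0.002,0,1],[0,0,6.4,0.72,-0.009,0,1],[0,0,6.4,0.77,-0.017,0,1],[0,0,6.4,0.81,-0.0237,0,1],[0,0,6.4,0.81,-0.0237,0.04,1],[0,0,6.4,0.81,-0.0237,0.06,1],[0,0,6.4,0.81,-0.0237,0.06,1],[0,0,6.4,0.81,-0.0237,0.06,1]]'
python3 - <<'E'
from h import *
st()
im,C=shot("wrist"); hsv=cv2.cvtColor(im,cv2.COLOR_RGB2HSV); H,S,V=cv2.split(hsv)
cv2.imwrite("pics/a1.png",im[:,:,::-1])
for x in rect((S<40)&(V>90)&(V<235),C,36,1500): print("w",x)
go((467.3,456.3,3,84.3))
E
```

```text
t: 41.8
ee_pos: [468.8, 455.3, 102.2]
ee_rot: [0.0, 0.742, 0.67, 0.001]
wrist_force: [0.7, -0.2, 0.7]
grip_width: 0.999
grip_force: 0.0
t 41.80 tcp [468.8202 455.3387 102.2282] phi 84.1 tilt 0.1 F [ 0.6673 -0.1862  0.6852] M [ 0.005 -0.011  0.017] grip 0.999 0.0 j [0.59 0.47 1.47 0.   1.2  0.69]
w (468.6, 458.7, 128, 45, 84.1, array([312., 199.]))
[ 0.1 -0.1 -0.2] [ 0.0003 -0.0021  0.0999] rows 1.6
```

The wrist view puts A at (469,459), agreeing with the top view within 3 mm. Grasp and test.

```bash
python3 -m handwheel '[[0,0,0,0.002,-0.001,0.04,1],[0,0,0,0.002,-0.001,0.08,1],[0,0,0,0.002,-0.001,0.1,1],[0,0,0,0.002,-0.001,0.1,1],[0,0,0,0.002,-0.001,0.1,-1],[0,0,0,0.002,-0.001,0.1,-1],[0,0,0,0.002,-0.001,0.1,-1],[0,0,0,0.002,-0.001,0.1,-1],[0,0,0,0.002,-0.001,0.1,-1],[0,0,0,0.002,-0.001,0.1,-1],[0,0,0,0.002,-0.001,0.04,-1],[0,0,0,0.002,-0.001,-0.02,-1],[0,0,0,0.002,-0.001,-0.05,-1],[0,0,0,0.002,-0.001,-0.05,-1],[0,0,0,0.002,-0.001,-0.05,-1]]'; python3 -m handwheel '[[0,12,0,0,0,0,-1],[0,24,0,0,0,0,-1],[0,36,0,0,0,0,-1],[0,36,0,0,0,0,-1],[0,36,0,0,0,0,-1],[0,36,0,0,0,0,-1],[0,36,0,0,0,0,-1],[0,36,0,0,0,0,-1],[0,36,0,0,0,0,-1],[0,36,0,0,0,0,-1],[0,36,0,0,0,0,-1],[0,36,0,0,0,0,-1],[0,36,0,0,0,0,-1],[0,24,0,0,0,0,-1],[0,12,0,0,0,0,-1],[0,0,0,0,0,0,-1],[0,0,0,0,0,0,-1],[0,0,0,0,0,0,-1],[0,0,0,0,0,0,-1]]'
python3 - <<'E'
from h import *
st();mom()
E
python3 -m handwheel '[[0,-12,0,0,0,0,-1],[0,-24,0,0,0,0,-1],[0,-36,0,0,0,0,-1],[0,-36,0,0,0,0,-1],[0,-36,0,0,0,0,-1],[0,-36,0,0,0,0,-1],[0,-36,0,0,0,0,-1],[0,-36,0,0,0,0,-1],[0,-36,0,0,0,0,-1],[0,-36,0,0,0,0,-1],[0,-36,0,0,0,0,-1],[0,-36,0,0,0,0,-1],[0,-36,0,0,0,0,-1],[0,-24,0,0,0,0,-1],[0,-12,0,0,0,0,-1],[0,0,0,0,0,0,-1],[0,0,0,0,0,0,-1],[0,0,0,0,0,0,-1],[0,0,0,0,0,0,-1]]'
python3 - <<'E'
from h import *
st();mom(); im,C=shot("wrist"); cv2.imwrite("pics/a2.png",im[:,:,::-1])
go((*B(0,0),150,86.4))
E
```

```text
t: 43.72
ee_pos: [465.8, 456.7, 148.5]
ee_rot: [-0.0, 0.742, 0.67, -0.002]
wrist_force: [0.1, 0.8, -3.6]
grip_width: 0.519
grip_force: 114.6
t: 46.1
ee_pos: [467.0, 457.2, 150.9]
ee_rot: [-0.001, 0.742, 0.67, -0.0]
wrist_force: [-0.3, -0.3, -4.1]
grip_width: 0.517
grip_force: 114.2
t 46.10 tcp [467.0405 457.1832 150.852 ] phi 84.1 tilt 0.1 F [-0.2893 -0.2961 -4.1155] M [ 0.022  0.052 -0.002] grip 0.517 114.2 j [0.59 0.42 1.44 0.   1.28 0.69]
My tool -0.018 sd 0.041 [-0.012  0.048  0.001 -0.096 -0.042 -0.037  0.02  -0.027]
t: 48.88
ee_pos: [467.2, 457.8, 151.3]
ee_rot: [0.0, 0.742, 0.67, -0.001]
wrist_force: [0.7, -0.1, -3.6]
grip_width: 0.523
grip_force: 114.2
t 48.88 tcp [467.1709 457.7918 151.2655] phi 84.2 tilt 0.1 F [ 0.6945 -0.0606 -3.6335] M [-0.003  0.016 -0.006] grip 0.523 114.2 j [ 0.59  0.43  1.43 -0.    1.28  0.69]
My tool 0.009 sd 0.021 [-0.04   0.023  0.002  0.011  0.026  0.03   0.004  0.016]
[ 0.   0.  -2.2] [-0.4128  0.1539  0.0012] rows 7.0
```

View pics/a2.png

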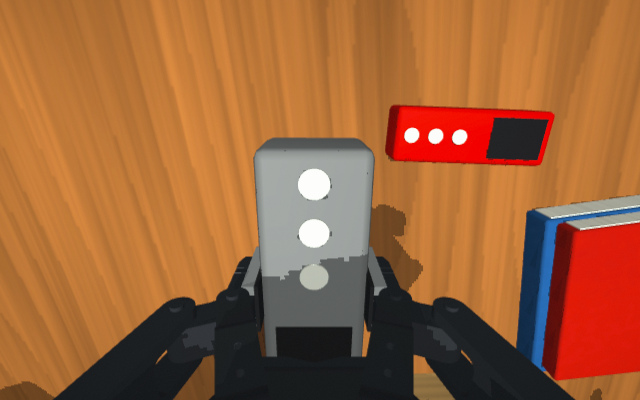

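A is sound (-0.018 / +0.009, no change) and hangs straight in the grip. It goes to the board centre.

```bash
python3 -m handwheel '[[0,0,-2.2,-0.05,0.0185,0,-1],[0,0,-2.2,-0.105,0.039,0,-1],[0,0,-2.2,-0.16,0.06,0,-1],[0,0,-2.2,-0.215,0.08,0,-1],[0,0,-2.2,-0.27,0.1005,0,-1],[0,0,-2.2,-0.325,0.121,0,-1],[0,0,-2.2,-0.38,0.142,0,-1],[0,0,-2.2,-0.413,0.154,0,-1],[0,0,-2.2,-0.413,0.154,0.04,-1],[0,0,-2.2,-0.413,0.154,0.08,-1],[0,0,-2.2,-0.413,0.154,0.105,-1],[0,0,-2.2,-0.413,0.154,0.105,-1],[0,0,-2.2,-0.413,0.154,0.105,-1]]'
python3 - <<'E'
from h import *
st(); go((*B(0,0),34.3,86.4))
E
```

```text
t: 50.95
ee_pos: [579.7, 30.9, 47.8]
ee_rot: [0.001, 0.729, 0.684, 0.001]
wrist_force: [0.1, 0.1, -3.7]
grip_width: 0.522
grip_force: 113.9
t 50.95 tcp [579.7095  30.9447  47.8258] phi 86.4 tilt 0.1 F [ 0.1243  0.0644 -3.6757] M [ 0.022  0.015 -0.001] grip 0.522 113.9 j [-0.15  0.38  1.72 -0.    1.04 -0.09]
[0.1 0.  0. ] [ 0.0005 -0.0013  0.0135] rows 0.2
```

```bash
python3 -m handwheel '[[0,0,0,0,0,0.008,-1],[0,0,0,0,0,0.0138,-1],[0,0,0,0,0,0.0138,-1],[0,0,0,0,0,0.0138,-1],[0,0,0,0,0,0.0138,0.3],[0,0,0,0,0,0.0138,1],[0,0,0,0,0,0.0138,1],[0,0,0,0,0,0.0138,1],[0,0,0,0,0,-0.03,1],[0,0,0,0,0,-0.09,1],[0,0,0,0,0,-0.15,1],[0,0,0,0,0,-0.2,1],[0,0,0,-0.2,-0.1,-0.2,1],[0,0,0,-0.3,-0.12,-0.2,1],[0,0,0,-0.3,-0.12,-0.2,1],[0,0,0,-0.3,-0.12,-0.2,1],[0,0,0,-0.3,-0.12,-0.2,1],[0,0,0,-0.3,-0.12,-0.2,1],[0,0,0,-0.3,-0.12,-0.2,1]]'
python3 - <<'E'
from h import *
st(); im,C=shot("top"); cv2.imwrite("pics/f.png",cv2.resize(im[150:310,150:530][:,:,::-1],(798,336),interpolation=cv2.INTER_CUBIC))
hsv=cv2.cvtColor(im,cv2.COLOR_RGB2HSV); H,S,V=cv2.split(hsv)
roi=np.zeros_like(V,bool); roi[175:245,290:394]=1
for x in rect(roi&(S<60)&(V>90)&(V<190),C,66): print(x)
E
```

```text
t: 53.32
ee_pos: [439.6, -260.7, 246.2]
ee_rot: [-0.0, 0.73, 0.684, 0.0]
wrist_force: [-0.3, 1.6, -0.6]
grip_width: 1.0
grip_force: 0.0
t 53.33 tcp [ 439.6435 -260.7432  246.2144] phi 86.3 tilt 0.0 F [-0.3131  1.6191 -0.5741] M [ 0.047  0.021 -0.009] grip 1.0 0.0 j [-0.77 -0.02  1.75  0.    1.41 -0.71]
(576.7, 29.3, 132, 50, 86.2, array([339., 209.]))
```

View pics/f.png

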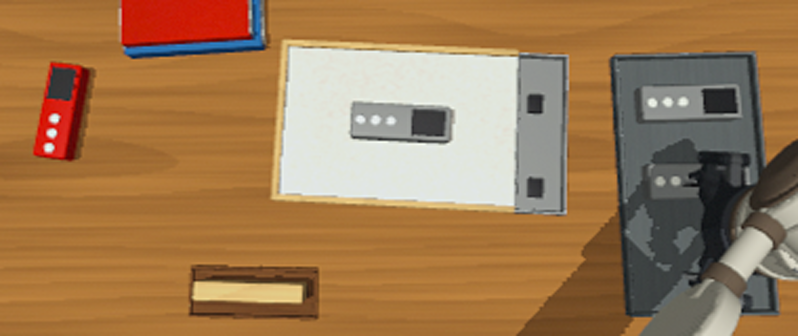

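Final view: sound player on the board at (400,122), two rattlers flat in the tray at (690,102) and (690,182). The chips are in the trough at (535,103) and (535,187), and the scraper is in its rest. Nothing is touched by the arm.

```bash
python3 -c "
from bench import r
print(r.close_job())"
```

```text
the job is handed in; nothing more can be done
None
```

The job is handed in, and no verdict was shown: both chips are in the trough, the scraper stands in its rest, the one sound player lies on the board, and the two rattling players lie on the tray floor.

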